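# Press the loose box home with the spacer

## Robot

A 6-joint arm with a two-finger parallel gripper is mounted at the origin on the work surface. World frame = base frame: x ahead of the robot, y to its left, z up, the work surface at z = 0. Lengths are in m, angles in rad, forces in N, time in s.
With the tool pointing down it reaches from about 0.3 to 0.75 m from the base axis. Payload 8.5 kg.
Tool frame: the origin (TCP) lies at the very end of the fingers, on their centre line; the grasp point (between the pads) lies 19 mm behind it (arm.tcp_to_grasp is the distance from the TCP to the grasp point, in m); y points along the fingers, z is the direction in which the jaws open and shut, and the axes are right-handed (so a half turn about y gives the same grasp; the last joint's range is limited). The gripper opens to 85 mm and grips with 20 to 120 N. Pads are 22 mm wide; open, the fingers measure 114 mm over their backs; the gripper's body (76 mm by 85 mm) begins 54 mm behind the grasp point. The pads swing forward as they close: fully open they stand 13 mm farther back than shut.
Start: joints at [-1.443, 0.381, 1.297, -0, 1.464, -0.215], TCP at [0.185, -0.518, 0.231] pointing down, gripper open.
Joint ranges: [-3.11, 3.11], [-0.89, 2.33], [0.22, 2.48], [-1.42, 4.56], [0.17, 2.85], [-2.88, 2.88]. Speed limits (rad/s): [2.39, 2.39, 3.14, 3.14, 3.14, 3.14].

## Interface

Orientations are given as a unit quaternion [x, y, z, w].
In Python, from workcell import arm, cams gives the robot as it stands. The module is installed in compiled form; this text tells all that it offers.
- The arm moves only by the tool carry_out, never from a script. Its arguments are lists of equal length, an entry for each row: "delta_pos": the shift along the tool's x, y, z normalised to -1 to 1, where 1 is 0.5 m, a list of three; "turn": the turn, a rotation vector about the tool's x, y, z normalised to -1 to 1, where 1 is 90 degrees, a list of three. A call has 1 to 10 rows; each row is the pose to reach, as a shift and turn from the pose commanded when the call began, along the tool's axes at that moment; what a row does not reach only later rows make up. A row lasts 1/8 s, in which the tool goes at most 62.5 mm and 10.7 degrees, less where a joint would pass 70% of its speed; a pose out of reach is approached as far as the arm can. A call with a number of a shift or a turn outside -1 to 1 is refused whole. A call with a gripper value outside its range is refused whole. "grip" is the opening, from 0 (shut) to 1 (fully open), set as the call begins (left out, the last holds). The fingers move at their own pace and stop on an object; "squeeze" is the grip in N (left out, the last holds). Time passes only in rows, so rows that repeat a pose let the fingers close. It gives the time, the measured TCP pose, the force and the opening at its end, in the units of the state.
- arm.observe(): the state, without advancing time (a new reading comes with each control period).
- cams.grab_frame(name): name is "scene" or "top"; returns the picture (480x640x3 uint8, red, green, blue); there is no depth.
- cams.camera_model(name): a dict with "camera_matrix" (3x3 intrinsics, pixels), "view" (4x4, takes a point from world to camera coordinates). Camera axes: x right, y down, z forward; pixel columns grow to the right and rows downward; lengths in m; the calibration is good to about 2 mm. A picture is of the moment at which its call begins. camera_model takes no time and is no camera call.
- arm.close_job(): hands the job in, once; it reports no verdict.
The state is a dict: "t": time; "q": joint angles; "dq": joint speeds; "joint_torque": joint torques, N m; "position": TCP position; "tcp_rot": TCP orientation; "contact_force": force on the tool from outside, world axes, zero at the start; "moment": the same for the moment, N m; "finger_gap": finger opening in m.
Only numpy, scipy, OpenCV 4.12 (cv2) and the standard library are available. Lean on these libraries where they do the work, as an engineer would, in place of code of your own. Each camera call takes 0.05 s, during which the arm holds its last target.

## Task

Two wooden assembly jigs each hold a flat white box with a yellow lid between a low bare-metal rail and a green fence. Pick up the blue spacer, slide it upright and about centred all the way down into the gap between rail and box in the jig where the gap is wide enough for it (leave the other jig's box alone, never force the spacer in there), then with the spacer press that box towards its fence until it sits flush, gently throughout as boxes and jig are delicate, and leave the loose parts lying about where they are. Finish while still holding the spacer and keeping the box pressed flush: do not let go.

Things in the scene. Friction and masses are not known exactly. Their poses are not given: they have to be found in the camera images.
- spacer: Loose blue plastic spacer, standing upright on the table, about 70 g. Foot 16 mm thick (local x) x 56 mm wide (local y) x 32 mm high; above it a grip tab 12 mm thick (x) x 44 mm wide (y) from 32 to 64 mm height. Origin: centre of its underside; z up. Symmetric under a half turn.
- jig_a: Fixed jig with the wide gap: plywood bed 150 x 120 mm, 10 mm thick; origin: centre of its underside, on the table; z up. Local +x points from the low aluminium rail (x = -69.5 to -55.5 mm, 100 mm long, top at z 30 mm, nearer the robot) to the green fence (x = +55.5 to +69.5, top z 34). Between them a white box, held 8 mm off the fence by springs. Gap from rail to box 23 mm (x = -55.5 to -32.5): spacer fits.
- jig_a_lid (a point): Centre of the lid's top on the white box of jig_a, 34 mm above the table. Box: 80 mm long (x) by 80 mm wide (y), white top at z 32 mm, round yellow lid 68 mm across, ribs on it to 36 mm; a 17 mm thick conduit stub sticks out 12 mm at each side. At rest it spans jig x = -32.5 to +47.5 mm.
- jig_a_gap (a point): Centre of the 23 mm wide gap of jig_a (box at rest), at the level of the bed's top, 10 mm above the table. The gap is open above and at both ends.
- jig_a_box (a joint): Travel of jig_a's box along the jig's +x: 0 at rest, 0.008 m when flush on the fence. A spring resists with 5 N at the start rising to 9 N when flush; then it meets the rigid fence. The box springs back when let go. It is thin: more than 35 N on it or on the jig counts as shoving.
- jig_b: Fixed jig with the tight gap: plywood bed 150 x 120 mm, 10 mm thick; origin: centre of its underside, on the table; z up. Local +x points from the low aluminium rail (x = -69.5 to -55.5 mm, 100 mm long, top at z 30 mm, nearer the robot) to the green fence (x = +55.5 to +69.5, top z 34). Between them a white box, held 8 mm off the fence by springs. Gap only 9 mm: spacer does not fit.
- jig_b_lid (a point): Centre of the lid's top on the white box of jig_b, 34 mm above the table. Box: 94 mm long (x) by 80 mm wide (y), white top at z 32 mm, round yellow lid 68 mm across, ribs on it to 36 mm; a 17 mm thick conduit stub sticks out 12 mm at each side. At rest it spans jig x = -46.5 to +47.5 mm.
- jig_b_gap (a point): Centre of the 9 mm gap of jig_b, at the level of the bed's top.
- jig_b_box (a joint): Travel of jig_b's box along that jig's +x, sprung alike; 0 at rest. It is to stay there.
- round_box: Bystander: loose round white junction box with yellow lid, 78 mm across, 53 mm high; origin at the centre of its underside.
- loose_lid: Bystander: loose yellow round lid, 78 mm across, 8 mm high, lying flat; origin at the centre of its underside.
- coupling: Bystander: loose grey pipe coupling, standing, 32 mm outside diameter, 45 mm high; origin at the centre of its underside.
There are look-alikes about, which are no part of the job. Of the things that look like the spacer, take the one that is farthest from the robot's base at the start.

How it is judged:
On the way:
1. the spacer is down in the wide gap, upright, about centred and in line with it, before the box is pressed flush (x of spacer in the frame of jig_a between -0.052 and -0.026 m and y of spacer in the frame of jig_a between -0.02 and 0.02 m and z of spacer in the frame of jig_a below 0.018 m and angle between the x axis of spacer and the x axis of jig_a, either way round below 0.14 rad and angle between spacer's own z axis and vertical below 0.14 rad and value of joint jig_a_box below 0.006 m), for 0.1 s.
At the end, for the whole second after the job is handed in: Spacer held by the fingers, upright and in line with jig_a within 8 deg, under 8 mm above the bed, within 20 mm of mid-gap, against the box (4 mm) and pressing over 4 N; box within 1.5 mm of flush; all at rest; jig_b's box at rest place (2 mm); for the whole last second (x of spacer in the frame of jig_a between -0.052 and -0.026 m and y of spacer in the frame of jig_a between -0.02 and 0.02 m and z of spacer in the frame of jig_a below 0.018 m and angle between the x axis of spacer and the x axis of jig_a, either way round below 0.14 rad and angle between spacer's own z axis and vertical below 0.14 rad and value of joint jig_a_box above 0.0065 m and contact force between spacer and jig_a above 4 N and x of spacer in the frame of jig_a above -0.0365 m and contact force between the fingers and spacer above 3 N and linear speed of spacer below 0.02 m/s and value of joint jig_b_box below 0.002 m); the arm keeps its last pose, push and grip.
It fails at once if jig_a or its box is shoved with more than 35 N (contact force between anything else and jig_a above 35 N).
It fails at once if jig_b's box is pushed along (value of joint jig_b_box above 0.003 m).
It fails at once if the spacer is forced onto jig_b (over 10 N) (contact force between spacer and jig_b above 10 N).
It fails at once if a loose bystander is moved by more than 20 mm (distance of any of round_box, loose_lid, coupling from where it was at the start of the episode above 0.02 m).
It also fails if it takes over 40 s, if anything falls off the work surface, if the arm or the gripper's body presses on something with over 40 N, if the wrist force passes 120 N, or if a joint passes its speed limit or range.

## Working session

There is one attempt and no reset: what is moved stays moved. The work goes in short steps, Python scripts to look and compute and a tool call to move; the robot and the scene stay as the last step left them, time stands still between calls to the robot, and variables do not carry over. Pictures are saved under pics/ and viewed, and the job is handed in when it is done.

Besides the shell and the picture viewer there is one more tool, called after "Request:" as a command line: name --argument value ..., lists and objects as JSON in quotes. carry_out: Moves the arm, as the interface text tells. Scaled input: -1 to 1 covers 0.5 m each way for a shift and 90 degrees each way for a turn. Its arguments: {"type":"object","properties":{"delta_pos":{"type":"array","items":{"type":"array","items":{"type":"number","minimum":-1,"maximum":1}}},"turn":{"type":"array","items":{"type":"array","items":{"type":"number","minimum":-1,"maximum":1}}},"grip":{"type":"number"},"squeeze":{"type":"number"}},"required":["delta_pos","turn"]}

```bash
mkdir -p pics
python3 - <<'E'
from workcell import arm,cams
import cv2
for n in("scene","top"):
    cv2.imwrite(f"pics/{n}0.png",cams.grab_frame(n)[:,:,::-1]); m=cams.camera_model(n); print(n,m)
print(arm.observe(),arm.tcp_to_grasp)
E
```

```text
scene {'camera_matrix': array([[619.25858422,   0.        , 330.14579162],
       [  0.        , 619.25858422, 238.78527504],
       [  0.        ,   0.        ,   1.        ]]), 'view': array([[-0.08064885,  0.99666022, -0.0128129 ,  0.04934929],
       [ 0.81506075,  0.05854375, -0.5764101 , -0.42795524],
       [-0.5737349 , -0.05693011, -0.81706011,  1.71050076],
       [ 0.        ,  0.        ,  0.        ,  1.        ]])}
top {'camera_matrix': array([[478.07463884,   0.        , 326.82086175],
       [  0.        , 478.07463884, 241.31383452],
       [  0.        ,   0.        ,   1.        ]]), 'view': array([[-0.00792728, -0.99983693, -0.01622583,  0.02063772],
       [-0.98603413,  0.01051519, -0.1662111 ,  0.54952827],
       [ 0.16635461,  0.01468162, -0.98595669,  0.91375024],
       [ 0.        ,  0.        ,  0.        ,  1.        ]])}
{'t': 0.1, 'q': array([-1.44330906e+00,  3.81133140e-01,  1.29815444e+00,  2.54000537e-05,
        1.46359494e+00, -2.15305885e-01]), 'dq': array([ 1.12942802e-03, -1.18415940e-03, -4.31985098e-03,  1.69329150e-04,
        3.23777650e-05, -2.73948566e-04]), 'joint_torque': array([ 4.02445075e-03, -4.49224198e+01, -2.31654382e+01, -1.41367441e-04,
        3.64447093e-03, -1.74344353e-05]), 'position': array([ 0.18483322, -0.51774075,  0.23078139]), 'tcp_rot': array([-0.12057325,  0.69720114, -0.69629074,  0.12063112]), 'contact_force': array([ 0.40197941, -0.23018736,  0.55709591]), 'moment': array([-0.01028505,  0.06022219, -0.01775249]), 'finger_gap': 0.08514313458983702} 0.0187
```

View pics/scene0.png

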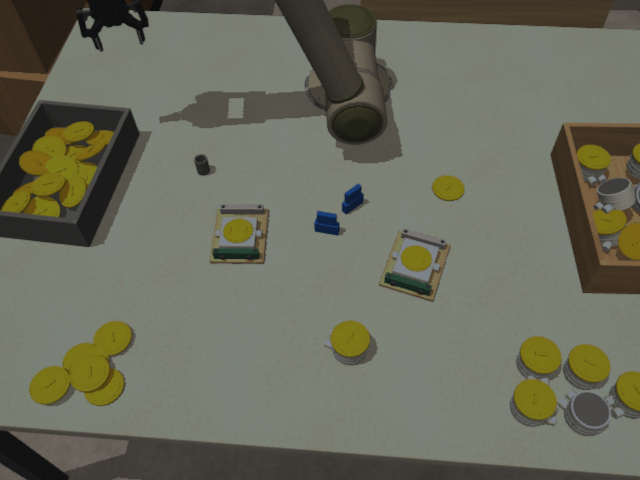

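View pics/top0.png

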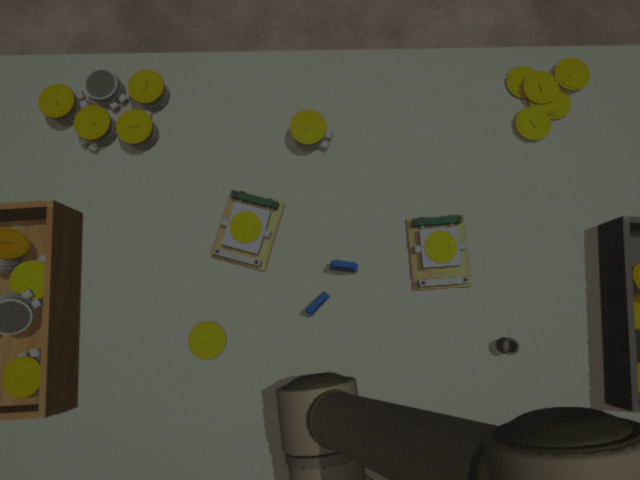

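Run:
```python
import cv2,numpy as np
s=cv2.imread("pics/scene0.png");t=cv2.imread("pics/top0.png")
a=cv2.resize(s[180:310,200:460],None,fx=3,fy=3,interpolation=cv2.INTER_CUBIC)
b=cv2.resize(t[180:330,200:480],None,fx=2.8,fy=2.8,interpolation=cv2.INTER_CUBIC)
cv2.imwrite("pics/sc.png",a);cv2.imwrite("pics/tc.png",b)
```

```text
(no output)
```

View pics/sc.png

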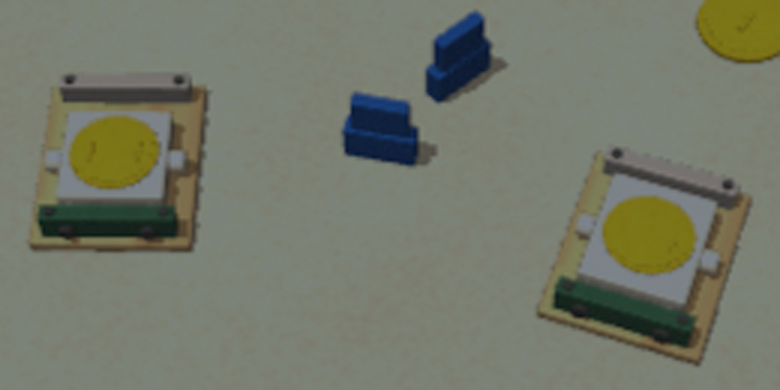

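View pics/tc.png

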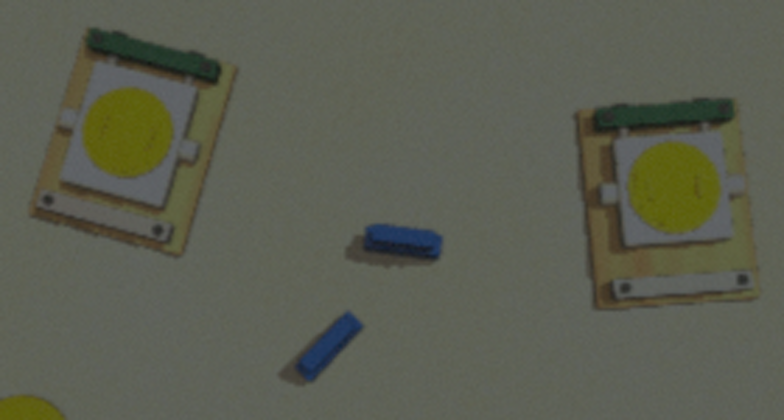

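Candidates for the spacer are two blue parts. One is at scene (327,222) / top (344,266), the other at scene (353,198) / top (317,303), which is nearer the base. By the text I take the first, which is farther away. The wide-gap jig is at scene (239,234) / top (440,250): its rail stands clearly off the box. I'll fit poses next.

```bash
cat > h.py <<'E'
import numpy as np,cv2
from scipy.optimize import minimize,least_squares
from scipy.spatial.transform import Rotation as R
from workcell import arm,cams
M={n:cams.camera_model(n) for n in("scene","top")}
def proj(n,P):
    m=M[n];P=np.atleast_2d(P);c=P@m["view"][:3,:3].T+m["view"][:3,3];p=c@m["camera_matrix"].T
    return p[:,:2]/p[:,2:]
def box(x0,x1,y0,y1,z0,z1): return np.array([[x,y,z] for x in(x0,x1) for y in(y0,y1) for z in(z0,z1)])/1000.
SP=[box(-8,8,-28,28,0,32),box(-6,6,-22,22,32,64)]
def pose(P,x,y,z,yaw,rot=None):
    r=R.from_euler('z',yaw) if rot is None else rot
    return r.apply(P)+[x,y,z]
S=4
def sil(n,parts,p,off,shape,rot=None):
    im=np.zeros((shape[0]*S,shape[1]*S),np.uint8)
    for b in parts:
        q=(proj(n,pose(b,*p,rot=rot))-off+0.5)*S-0.5
        cv2.fillConvexPoly(im,cv2.convexHull(np.round(q*16).astype(np.int32)),255,shift=4)
    return cv2.resize(im,(shape[1],shape[0]),interpolation=cv2.INTER_AREA)/255.
def soft_blue(img): # bgr -> soft coverage
    f=img.astype(float); d=f[:,:,0]-f[:,:,2]
    return d
def tri(ps,pt):
    Ps=[M[n]["camera_matrix"]@M[n]["view"][:3] for n in("scene","top")]
    X=cv2.triangulatePoints(Ps[0],Ps[1],np.array(ps,float).reshape(2,1),np.array(pt,float).reshape(2,1));return (X[:3]/X[3]).ravel()
E
python3 - <<'E'
from h import *
im={n:cv2.imread(f"pics/{n}0.png") for n in M}
roi={"scene":(308,203,36,36),"top":(322,252,44,28)}
masks={}
for n in M:
    x,y,w,h=roi[n];c=im[n][y:y+h,x:x+w];d=soft_blue(c)
    print(n,np.percentile(d,[5,25,50,75,90,99]))
    masks[n]=np.clip((d-5)/35,0,1)
    print('area',masks[n].sum())
def cost(p):
    return sum(((sil(n,SP,p,np.array(roi[n][:2]),masks[n].shape)-masks[n])**2).sum() for n in M)
best=None
# init by triangulated centroid
cs={}
for n in M:
    yy,xx=np.nonzero(masks[n]>.5);cs[n]=(xx.mean()+roi[n][0],yy.mean()+roi[n][1])
X=tri(cs["scene"],cs["top"]);print('centroid',cs,X)
for yaw in np.linspace(-.6,.6,7):
    r=minimize(cost,[X[0],X[1],0,yaw],method='Nelder-Mead',options=dict(initial_simplex=np.array([[X[0],X[1],0,yaw]]+[[X[0]+a,X[1]+b,c,yaw+d] for a,b,c,d in[(.006,0,0,0),(0,.006,0,0),(0,0,.006,0),(0,0,0,.15)]]),maxiter=250))
    if best is None or r.fun<best.fun: best=r
    print(yaw,r.x,r.fun)
print(best.x)
for n in M: print(n,sil(n,SP,best.x,np.array(roi[n][:2]),masks[n].shape).sum())
# lids
for n,bx in {"scene":(205,195,70,75),"top":(400,205,80,90)}.items():
    x,y,w,h=bx;c=im[n][y:y+h,x:x+w].astype(float);m=(c[:,:,1]-c[:,:,0]>60)
    yy,xx=np.nonzero(m);print(n,'lid',xx.mean()+x,yy.mean()+y,m.sum());cs[n]=(xx.mean()+x,yy.mean()+y)
print(tri(cs["scene"],cs["top"]))
for n,p in {"scene":(239,234),"top":(440,250)}.items():
    a,b=int(p[0]),int(p[1]);cv2.imwrite(f"pics/j_{n}.png",cv2.resize(cv2.convertScaleAbs(im[n][b-45:b+45,a-50:a+50],alpha=1.5),None,fx=7,fy=6.6,interpolation=cv2.INTER_CUBIC) if 0 else cv2.resize(cv2.convertScaleAbs(im[n][b-42:b+42,a-50:a+50],alpha=1.5),None,fx=7,fy=7,interpolation=cv2.INTER_CUBIC))
E
```

```text
scene [-10.  -8.  -6.  46.  62.  93.]
area 486.6285714285714
top [-12.    -9.    -7.    -0.75  48.9   62.  ]
area 198.88571428571427
centroid {'scene': (np.float64(326.827868852459), np.float64(222.23360655737704)), 'top': (np.float64(344.18848167539267), np.float64(264.6806282722513))} [ 0.50362004 -0.01700812  0.03271994]
-0.6 [ 5.02666777e-01 -1.77563141e-02 -2.35270735e-04 -1.42834208e-01] 109.23364922439563
-0.4 [ 5.02868322e-01 -1.79684273e-02  2.55548461e-05 -1.60663671e-01] 109.44420560381015
-0.2 [ 5.02909902e-01 -1.76110762e-02  3.87577650e-04 -1.55082891e-01] 109.55920532919049
0.0 [ 5.02696738e-01 -1.77424884e-02 -1.49485816e-04 -1.40875521e-01] 109.5272330108514
0.19999999999999996 [ 5.02866621e-01 -1.80896495e-02  1.56310978e-04 -1.18354652e-01] 109.81615705105571
0.3999999999999999 [ 5.02588939e-01 -1.78066141e-02 -2.00020216e-04 -1.43274174e-01] 109.54115293176093
0.6 [ 5.02860967e-01 -1.80947632e-02 -1.52976807e-04 -1.06934548e-01] 108.97394910905538
[ 5.02860967e-01 -1.80947632e-02 -1.52976807e-04 -1.06934548e-01]
scene 522.0588235294117
top 297.5333333333333
scene lid 237.53321033210332 230.39667896678966 542
top lid 440.43026315789473 246.3328947368421 760
[ 0.53939359 -0.21402907  0.03123581]
```

View pics/j_scene.png

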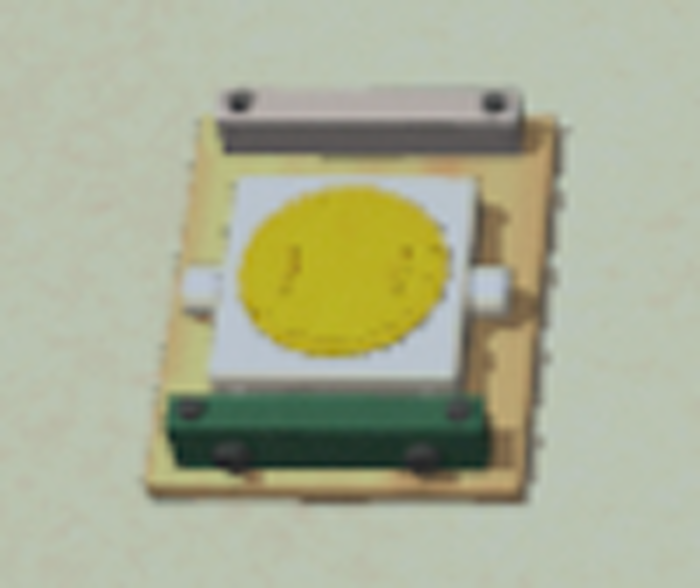

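View pics/j_top.png

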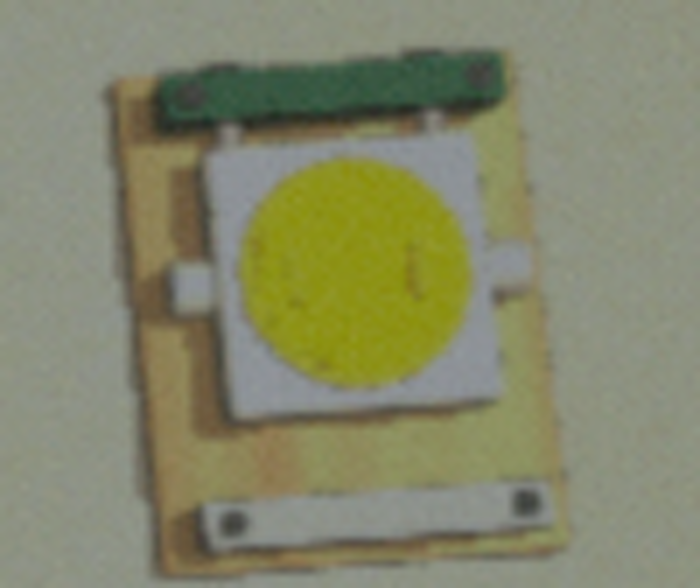

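Run:
```python
from h import *
im={n:cv2.imread(f"pics/{n}0.png") for n in M}
roi={"scene":(308,203,36,36),"top":(322,252,44,28)}
for lo,hi in((0,25),(8,30),(3,20)):
    masks={}
    for n in M:
        x,y,w,h=roi[n];d=cv2.GaussianBlur(im[n],(3,3),.6)[y:y+h,x:x+w];d=soft_blue(d);masks[n]=np.clip((d-lo)/(hi-lo),0,1)
    for use in(("scene","top"),("scene",),("top",)):
        def cost(p):
            if len(use)==1: p=[p[0],p[1],0,p[2]]
            return sum(((sil(n,SP,p,np.array(roi[n][:2]),masks[n].shape)-masks[n])**2).sum() for n in use)
        x0=[.503,-.018,0,-.13] if len(use)==2 else [.503,-.018,-.13]
        st=[.006]*(len(x0)-1)+[.15]
        r=minimize(cost,x0,method='Nelder-Mead',options=dict(initial_simplex=np.vstack([x0]+[np.array(x0)+np.eye(len(x0))[i]*st[i] for i in range(len(x0))])))
        print(lo,use,r.x.round(4),r.fun,[m.sum().round() for m in masks.values()])
pts={"scene":[((-75,-60,10),(205,117)),((-75,60,10),(557,120)),((75,60,10),(523,488)),((75,-60,10),(150,487)),
 ((-69.5,-50,30),(222,88)),((-69.5,50,30),(520,88)),
 ((-32.5,-40,32),(237,177)),((-32.5,40,32),(477,178)),((47.5,40,32),(460,382)),((47.5,-40,32),(212,378)),
 ((69.5,-50,34),(172,427)),((69.5,50,34),(489,430)),((55.5,-50,34),(172,395)),((55.5,50,34),(487,398))],
"top":[((47.5,40,32),(207,150)),((47.5,-40,32),(478,135)),((-32.5,-40,32),(500,400)),((-32.5,40,32),(235,418)),
((-55.5,50,30),(203,505)),((-55.5,-50,30),(547,485)),((-69.5,-50,30),(550,527)),((-69.5,50,30),(212,552)),
((69.5,50,34),(160,77)),((69.5,-50,34),(500,55)),((55.5,-50,34),(500,100)),((55.5,50,34),(165,125)),
((75,60,10),(118,85)),((75,-60,10),(512,52)),((-75,-60,10),(567,547)),((-75,60,10),(162,572))]}
off={"scene":(189,192),"top":(390,208)}
def res(p,use):
    if len(p)==3:p=[p[0],p[1],0,p[2]]
    o=[]
    for n in use:
        P=np.array([a for a,b in pts[n]])/1000.;q=(np.array([b for a,b in pts[n]])+.5)/7-.5+off[n]
        o.append(proj(n,pose(P,*p))-q)
    return np.vstack(o).ravel()
for use in(("scene","top"),("scene",),("top",)):
    x0=[.533,-.213,0,.05] if len(use)==2 else [.533,-.213,.05]
    r=least_squares(res,x0,args=(use,),loss='soft_l1');print(use,r.x.round(4));print(res(r.x,use).reshape(-1,2).round(1).tolist())
```

```text
0 ('scene', 'top') [ 5.031e-01 -1.780e-02  3.000e-04 -1.432e-01] 48.384462591311035 [np.float64(520.0), np.float64(251.0)]
0 ('scene',) [ 0.5027 -0.0171 -0.1591] 26.80500053825451 [np.float64(520.0), np.float64(251.0)]
0 ('top',) [ 0.5034 -0.0178 -0.1561] 20.122493194925028 [np.float64(520.0), np.float64(251.0)]
8 ('scene', 'top') [ 5.032e-01 -1.790e-02  4.000e-04 -1.401e-01] 90.59511897839674 [np.float64(498.0), np.float64(217.0)]
8 ('scene',) [ 0.5026 -0.0176 -0.159 ] 40.431405721257875 [np.float64(498.0), np.float64(217.0)]
8 ('top',) [ 0.5035 -0.0183 -0.1514] 48.55304183705567 [np.float64(498.0), np.float64(217.0)]
3 ('scene', 'top') [ 0.5032 -0.0178  0.0006 -0.1413] 48.68601307189542 [np.float64(520.0), np.float64(258.0)]
3 ('scene',) [ 0.5026 -0.0171 -0.1521] 27.62143790849673 [np.float64(520.0), np.float64(258.0)]
3 ('top',) [ 0.5034 -0.0179 -0.1524] 19.493994617454824 [np.float64(520.0), np.float64(258.0)]
('scene', 'top') [ 0.5311 -0.214  -0.0039  0.0631]
[[-0.5, -0.4], [0.0, -0.6], [-0.2, 0.4], [-1.0, 0.1], [-0.4, 0.3], [0.0, 0.5], [-0.2, -0.2], [0.4, -0.2], [-0.3, -0.4], [-0.9, -0.1], [-1.2, 0.6], [-0.8, 0.5], [-0.3, -0.1], [-0.0, -0.2], [-1.2, 0.1], [-0.9, -0.6], [0.6, 0.3], [-1.1, 0.6], [-0.5, -0.0], [-0.1, -0.7], [0.3, 0.2], [-1.0, 0.2], [-0.3, 0.2], [-0.2, -0.2], [0.6, 0.1], [-0.3, 0.1], [-1.1, -0.7], [-0.4, -0.1], [0.4, 0.4], [-0.2, 1.1]]
('scene',) [ 0.5337 -0.2123  0.0682]
[[-0.4, -0.5], [0.3, -0.8], [0.4, 0.3], [-0.6, 0.3], [-0.2, 0.2], [0.3, 0.3], [-0.0, -0.3], [0.8, -0.3], [0.3, -0.5], [-0.5, -0.0], [-0.7, 0.7], [-0.2, 0.5], [0.1, 0.0], [0.6, -0.3]]
('top',) [ 0.5307 -0.2139  0.0591]
[[-0.8, -0.1], [-0.4, -0.7], [0.9, 0.4], [-0.9, 0.5], [-0.3, -0.1], [0.2, -0.6], [0.6, 0.4], [-0.9, 0.2], [0.1, -0.1], [0.4, -0.3], [1.2, -0.0], [0.0, -0.2], [-0.8, -1.0], [0.1, -0.2], [0.7, 0.6], [-0.1, 1.1]]
```

```bash
cat >> h.py <<'E'
def cmd(p,yaw,flip=None,cur=None):
    """row (delta_pos,turn) to TCP p, jaws along yaw, from current measured pose"""
    s=arm.observe() if cur is None else cur
    R0=R.from_quat(s["tcp_rot"]);y=np.array([0,0,-1.]);best=None
    for k in(0,np.pi):
        z=np.array([np.cos(yaw+k),np.sin(yaw+k),0]);x=np.cross(y,z)
        rt=R.from_matrix(np.c_[x,y,z]);rv=(R0.inv()*rt).as_rotvec()
        if best is None or np.linalg.norm(rv)<np.linalg.norm(best):best=rv
    d=R0.inv().apply(np.array(p)-s["position"])
    return (d/.5).round(4),(best/(np.pi/2)).round(4)
E
python3 - <<'E'
from h import *
s=arm.observe();print(R.from_quat(s["tcp_rot"]).as_matrix().round(3))
print(cmd([.503,-.0178,.15],-.15));print(cmd([.503,-.0178,.20],-.15));
E
```

```text
[[-0.942 -0.     0.336]
 [-0.336  0.001 -0.942]
 [-0.    -1.    -0.001]]
(array([-0.9353,  0.1628, -0.7276]), array([ 6.000e-04, -6.863e-01, -6.000e-04]))
(array([-0.9354,  0.0628, -0.7277]), array([ 6.000e-04, -6.863e-01, -6.000e-04]))
```

Request:
carry_out --delta_pos '[[-0.935, 0.09, -0.728], [-0.935, 0.09, -0.728], [-0.935, 0.09, -0.728], [-0.935, 0.09, -0.728], [-0.935, 0.09, -0.728], [-0.935, 0.09, -0.728], [-0.935, 0.09, -0.728], [-0.935, 0.09, -0.728], [-0.935, 0.09, -0.728], [-0.935, 0.09, -0.728]]' --turn '[[0, -0.686, 0], [0, -0.686, 0], [0, -0.686, 0], [0, -0.686, 0], [0, -0.686, 0], [0, -0.686, 0], [0, -0.686, 0], [0, -0.686, 0], [0, -0.686, 0], [0, -0.686, 0]]' --grip 0.5 --squeeze 40

```text
t: 1.35
position: [0.5035, -0.0153, 0.1857]
tcp_rot: [-0.462, 0.536, -0.535, 0.462]
contact_force: [1.2, -0.3, 1.3]
finger_gap: 0.0427
```

Run:
```python
from h import *
s=arm.observe();print(s["position"],cmd([.503,-.0178,.035],-.15))
t=cams.grab_frame("top")[:,:,::-1];c=cams.grab_frame("scene")[:,:,::-1]
a=cv2.resize(t[200:320,270:410],None,fx=3,fy=3);b=cv2.resize(c[140:260,260:400],None,fx=3,fy=3)
cv2.imwrite("pics/g1.png",cv2.convertScaleAbs(np.hstack([a[:,:400],b[:,:400]]),alpha=1.5))
```

```text
[ 0.50353293 -0.01534174  0.1857318 ] (array([ 0.0051,  0.3015, -0.    ]), array([ 0.0006,  0.0014, -0.0002]))
```

View pics/g1.png

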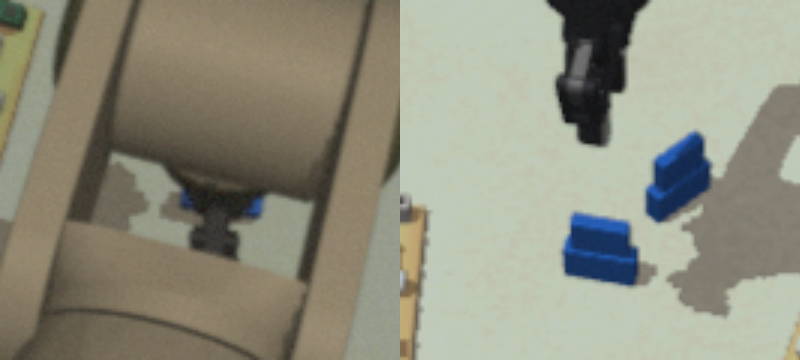

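The pictures show the gripper above the far blue spacer, in scene crop at (590,100) over (600,245), with the jaws across its thin side. Going down now.

Request:
carry_out --delta_pos '[[0, 0.05, 0], [0, 0.1, 0], [0, 0.15, 0], [0, 0.2, 0], [0, 0.25, 0], [0, 0.28, 0], [0, 0.3, 0], [0, 0.3, 0]]' --turn '[[0, 0, 0], [0, 0, 0], [0, 0, 0], [0, 0, 0], [0, 0, 0], [0, 0, 0], [0, 0, 0], [0, 0, 0]]'

```text
t: 2.45
position: [0.5025, -0.0184, 0.036]
tcp_rot: [-0.461, 0.537, -0.536, 0.461]
contact_force: [0.2, 0.0, 0.4]
finger_gap: 0.0425
```

Run:
```python
from h import *
s=arm.observe();print(s["position"],s["contact_force"],cmd([.503,-.0178,.035],-.15))
c=cams.grab_frame("scene")[:,:,::-1]
b=cv2.resize(c[150:250,270:390],None,fx=6,fy=6,interpolation=cv2.INTER_CUBIC)
cv2.imwrite("pics/g2.png",cv2.convertScaleAbs(b,alpha=1.5))
```

```text
[ 0.50245118 -0.0184123   0.03602781] [0.20737663 0.0199767  0.41653384] (array([-0.0014,  0.0021,  0.0009]), array([ 0.0007, -0.0006, -0.    ]))
```

View pics/g2.png

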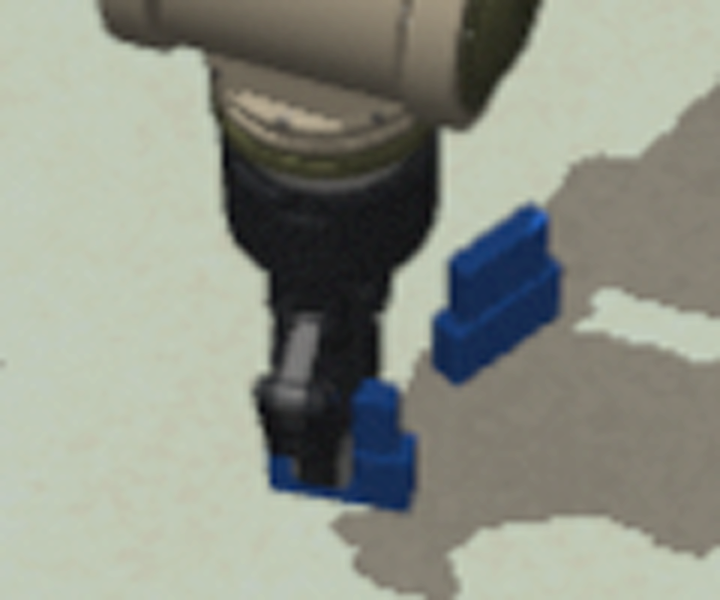

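The fingers straddle the tab, with the front finger at crop (325,470) about 3 mm left of the spacer's centre. That's fine, so I'll close.

Request:
carry_out --delta_pos '[[0, 0, 0], [0, 0, 0], [0, 0, 0], [0, 0, 0], [0, 0, 0], [0, 0, 0]]' --turn '[[0, 0, 0], [0, 0, 0], [0, 0, 0], [0, 0, 0], [0, 0, 0], [0, 0, 0]]' --grip 0 --squeeze 50

```text
t: 3.25
position: [0.5032, -0.0182, 0.0369]
tcp_rot: [0.461, -0.536, 0.537, -0.461]
contact_force: [0.2, 0.4, 5.9]
finger_gap: 0.0112
```

Request:
carry_out --delta_pos '[[0, -0.02, 0], [0, -0.06, 0], [0, -0.11, 0], [0, -0.16, 0], [0, -0.16, 0]]' --turn '[[0, 0, 0], [0, 0, 0], [0, 0, 0], [0, 0, 0], [0, 0, 0]]'

```text
t: 3.88
position: [0.5035, -0.0181, 0.1179]
tcp_rot: [0.46, -0.535, 0.537, -0.462]
contact_force: [-0.1, -0.8, -0.7]
finger_gap: 0.0114
```

Run:
```python
from h import *
s=arm.observe();print(s["position"],s["finger_gap"],s["contact_force"],cmd([.4886,-.2158,.115],.064))
```

```text
[ 0.50345419 -0.0181107   0.1179025 ] 0.011448686899327288 [-0.10030438 -0.81422892 -0.74954347] (array([0.3954, 0.0061, 0.0298]), array([-0.0022, -0.1364,  0.0005]))
```

Request:
carry_out --delta_pos '[[0.06, 0, 0.004], [0.14, 0, 0.01], [0.23, 0, 0.017], [0.31, 0, 0.023], [0.37, 0, 0.028], [0.395, 0, 0.03], [0.395, 0, 0.03], [0.395, 0, 0.03]]' --turn '[[0, -0.02, 0], [0, -0.05, 0], [0, -0.08, 0], [0, -0.11, 0], [0, -0.13, 0], [0, -0.136, 0], [0, -0.136, 0], [0, -0.136, 0]]'

```text
t: 4.88
position: [0.488, -0.2143, 0.1161]
tcp_rot: [-0.516, 0.484, -0.483, 0.516]
contact_force: [1.0, 0.7, -1.6]
finger_gap: 0.0112
```

Run:
```python
from h import *
s=arm.observe();print(s["position"],s["finger_gap"],s["contact_force"],R.from_quat(s["tcp_rot"]).as_matrix().round(3))
for n in M: cv2.imwrite(f"pics/{n}3.png",cams.grab_frame(n)[:,:,::-1])
a=cv2.imread("pics/scene3.png")[160:280,180:300];b=cv2.imread("pics/top3.png")[190:310,380:500]
cv2.imwrite("pics/g3.png",np.hstack([cv2.convertScaleAbs(cv2.resize(i,(400,400),interpolation=cv2.INTER_CUBIC),alpha=1.5) for i in(a,b)]))
```

```text
[ 0.48799764 -0.21434311  0.11610362] 0.011157011046633213 [ 1.03737525  0.73015187 -1.62255969] [[ 0.064 -0.001  0.998]
 [-0.998  0.001  0.064]
 [-0.001 -1.    -0.001]]
```

View pics/g3.png

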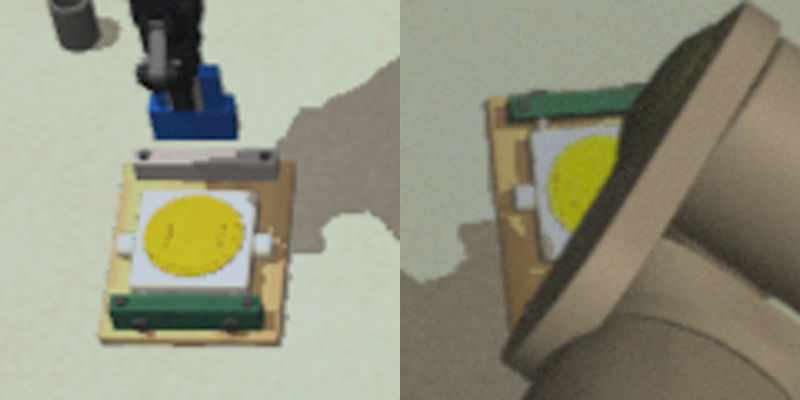

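Run:
```python
from h import *
from scipy.ndimage import map_coordinates
im={n:cv2.imread(f"pics/{n}0.png").astype(float) for n in M}
J=(.5325,-.2132,.064)
xs=np.arange(-80,80,.5);ys=np.arange(-38,38,1.)
def prof(z,ylo,yhi,n):
    ys=np.arange(ylo,yhi,1.)
    X,Y=np.meshgrid(xs,ys);P=np.c_[X.ravel(),Y.ravel(),np.full(X.size,z)]/1000
    q=proj(n,pose(P,J[0],J[1],0,J[2]))
    return np.array([map_coordinates(im[n][:,:,c],[q[:,1],q[:,0]],order=1).reshape(X.shape).mean(0) for c in range(3)])
for n in M:
  for nm,z,(a,b) in(("edges z30",30,(-36,36)),("z32",32,(-36,36)),("bed z10",10,(-58,-53)),("bed z10",10,(53,58))):
    for half in(0,1):
        m=(a+b)/2; p=prof(z,a if half==0 else m, m if half==0 else b,n)
        if nm.startswith("bed") and half: continue
        g=np.gradient(cv2.GaussianBlur(p.mean(0)[None],(1,1),0)[0]); g2=np.gradient(p,axis=1)
        s=np.abs(g2).sum(0)
        pk=[i for i in range(3,len(s)-3) if s[i]==s[i-3:i+4].max() and s[i]>6]
        print(n,nm,half,[(round(xs[i]+0.0,1),round(float(s[i])),int(np.sign(g[i]))) for i in pk])
```

```text
scene edges z30 0 [(np.float64(-55.5), 19, -1), (np.float64(-52.5), 11, -1), (np.float64(-41.0), 17, 1), (np.float64(-32.5), 8, 1), (np.float64(38.5), 7, 1), (np.float64(47.0), 18, -1), (np.float64(56.0), 6, -1), (np.float64(66.5), 9, -1)]
scene edges z30 1 [(np.float64(-56.0), 19, -1), (np.float64(-42.5), 12, 1), (np.float64(-38.5), 10, 1), (np.float64(-32.5), 9, 1), (np.float64(39.5), 7, 1), (np.float64(47.5), 19, -1), (np.float64(66.0), 7, -1)]
scene z32 0 [(np.float64(-54.0), 19, -1), (np.float64(-51.0), 11, -1), (np.float64(-39.5), 18, 1), (np.float64(-32.0), 8, 1), (np.float64(40.0), 7, 1), (np.float64(48.0), 18, -1), (np.float64(67.5), 9, -1)]
scene z32 1 [(np.float64(-54.0), 19, -1), (np.float64(-41.0), 12, 1), (np.float64(-37.0), 10, 1), (np.float64(-31.0), 9, 1), (np.float64(41.0), 7, 1), (np.float64(49.0), 19, -1), (np.float64(54.5), 7, -1), (np.float64(67.5), 7, -1)]
scene bed z10 0 [(np.float64(38.5), 10, -1), (np.float64(55.0), 7, 1), (np.float64(73.5), 15, -1)]
scene bed z10 0 [(np.float64(-76.0), 6, -1), (np.float64(-71.5), 13, -1), (np.float64(-57.0), 9, 1), (np.floa
[... 902 characters left out ...]
 (np.float64(45.5), 10, -1), (np.float64(51.5), 12, -1), (np.float64(55.5), 6, 1), (np.float64(70.5), 15, 1)]
top z32 1 [(np.float64(-78.5), 14, -1), (np.float64(-73.5), 9, -1), (np.float64(-70.0), 19, 1), (np.float64(-57.5), 7, -1), (np.float64(-37.0), 10, -1), (np.float64(-33.0), 18, 1), (np.float64(45.5), 12, -1), (np.float64(50.0), 10, -1), (np.float64(55.0), 6, 1), (np.float64(70.0), 14, 1)]
top bed z10 0 [(np.float64(-77.0), 10, -1), (np.float64(57.5), 7, -1), (np.float64(74.0), 13, 1)]
top bed z10 0 [(np.float64(-77.0), 17, -1), (np.float64(-58.5), 9, 1), (np.float64(-3.0), 8, -1), (np.float64(13.5), 8, 1), (np.float64(52.0), 9, -1), (np.float64(67.0), 9, 1), (np.float64(74.0), 6, 1)]
```

Run:
```python
from h import *
im=cv2.imread("pics/scene3.png");n="scene"
s=arm.observe();print(s["position"])
off=np.array((220,175));x,y=off;sub=cv2.GaussianBlur(im,(3,3),.6)[y:y+30,x:x+36];d=soft_blue(sub);m=np.clip(d/25,0,1)
# only lower foot: rows; report bbox subpixel
print('foot cols',[round(v,1) for v in (x+np.interp(.5,m[20:24].mean(0)[:12],np.arange(12)),)])
cols=m.max(0);rows=m[:, :].max(1)
print(m.shape,np.where(cols>.5)[0][[0,-1]]+x,np.where(rows>.5)[0][[0,-1]]+y)
# bottom edge location by column, over centre
be=[]
for c in range(m.shape[1]):
    col=m[:,c];i=np.where(col>.5)[0]
    if len(i): k=i[-1]; be.append((c+x,round(k+y+(col[k]-.5)/(col[k]-col[k+1]+1e-9),2)))
print(be)
foot=np.array([[8,-28,0],[8,28,0],[8,-28,32],[8,28,32]])/1000.
for dz in(.079,.081): print(dz,proj(n,pose(foot,s["position"][0],s["position"][1],dz,.064)).round(1).tolist())
```

```text
[ 0.48813393 -0.21446101  0.11630495]
foot cols [np.float64(224.6)]
(30, 36) [224 250] [179 201]
[(np.int64(224), np.float64(193.88)), (np.int64(225), np.float64(198.08)), (np.int64(226), np.float64(201.39)), (np.int64(227), np.float64(201.66)), (np.int64(228), np.float64(201.69)), (np.int64(229), np.float64(201.69)), (np.int64(230), np.float64(201.69)), (np.int64(231), np.float64(201.66)), (np.int64(232), np.float64(201.69)), (np.int64(233), np.float64(201.69)), (np.int64(234), np.float64(201.62)), (np.int64(235), np.float64(201.57)), (np.int64(236), np.float64(201.6)), (np.int64(237), np.float64(201.66)), (np.int64(238), np.float64(201.66)), (np.int64(239), np.float64(201.62)), (np.int64(240), np.float64(201.62)), (np.int64(241), np.float64(201.6)), (np.int64(242), np.float64(201.6)), (np.int64(243), np.float64(201.6)), (np.int64(244), np.float64(201.6)), (np.int64(245), np.float64(201.62)), (np.int64(246), np.float64(201.6)), (np.int64(247), np.float64(201.6)), (np.int64(248), np.float64(201.6)), (np.int64(249), np.float64(201.62)), (np.int64(250), np.float64(201.62))]
0.079 [[225.2, 201.9], [250.3, 202.0], [223.0, 192.7], [248.6, 192.8]]
0.081 [[225.0, 201.3], [250.2, 201.5], [222.8, 192.1], [248.5, 192.3]]
```

Request:
carry_out --delta_pos '[[0, 0.02, 0.001], [0, 0.05, 0.001], [0, 0.07, 0.001], [0, 0.08, 0.001], [0, 0.08, 0.001], [0, 0.08, 0.001]]' --turn '[[0, 0, 0], [0, 0, 0], [0, 0, 0], [0, 0, 0], [0, 0, 0], [0, 0, 0]]'

```text
t: 5.72
position: [0.4887, -0.2157, 0.0766]
tcp_rot: [-0.515, 0.484, -0.484, 0.516]
contact_force: [0.5, -0.1, -1.0]
finger_gap: 0.0109
```

Run:
```python
from h import *
s=arm.observe();print(s["position"],s["finger_gap"],s["contact_force"])
for n in M: cv2.imwrite(f"pics/{n}4.png",cams.grab_frame(n)[:,:,::-1])
a=cv2.imread("pics/scene4.png")[170:270,190:290];b=cv2.imread("pics/top4.png")[210:310,390:490]
cv2.imwrite("pics/g4.png",np.hstack([cv2.convertScaleAbs(cv2.resize(i,(400,400),interpolation=cv2.INTER_CUBIC),alpha=1.5) for i in(a,b)]))
```

```text
[ 0.48871693 -0.21565329  0.07661689] 0.010875581931408505 [ 0.54692363 -0.13017954 -0.99413389]
```

View pics/g4.png

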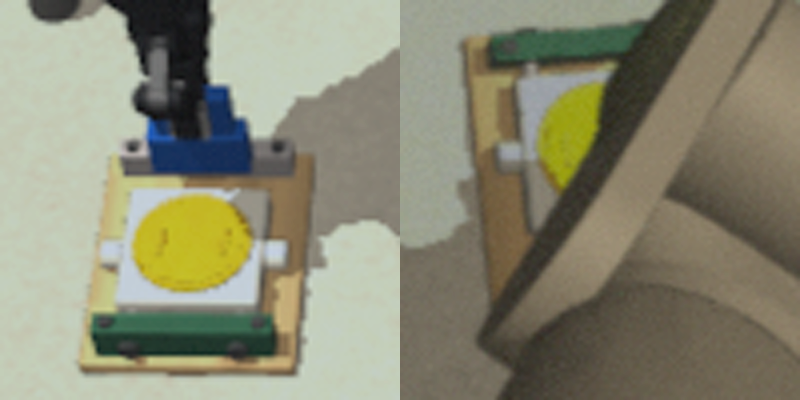

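Run:
```python
from h import *
im=cv2.GaussianBlur(cv2.imread("pics/scene4.png"),(3,3),.5).astype(float)
be=[]
d=soft_blue(im)
for c in range(230,250):
    col=np.clip(d[190:225,c]/25,0,1);i=np.where(col>.5)[0];k=i[-1];be.append(190+k+(col[k]-.5)/(col[k]-col[k+1]+1e-9))
print('bottom rows',np.round(be,2),'cols',np.where(d[207]>12)[0][[0,-1]])
s=arm.observe();zb=s["position"][2]-.0369
for X in(.532,.5325,.5335):
    J=(X,-.2132,0,.064)
    for jx in(-46,-44,-42):
        P=np.array([[jx+8,y,zb*1000] for y in(-15,15)])/1000;print(X,jx,proj("scene",pose(P,*J)).round(2).tolist())
    print('box edge',proj("scene",pose(np.array([[-32.5,-30,32],[-32.5,30,32]])/1000,*J)).round(2).tolist(),'rail in',proj("scene",pose(np.array([[-55.5,-45,30],[-55.5,45,30]])/1000,*J)).round(2).tolist())
# observed box edge rows & rail edge rows
for c in(222,223,224,228,232,236,240,244,248,250,256,260): print(c,im[200:222,c].mean(1).round().astype(int).tolist())
```

```text
bottom rows [212.62 212.66 212.62 212.62 212.66 212.78 212.83 212.83 212.83 212.83
 212.83 212.78 212.83 212.78 212.78 212.83 212.83 212.78 212.78 212.83] cols [227 609]
0.532 -46 [[232.92, 211.99], [246.09, 212.06]]
0.532 -44 [[232.83, 212.69], [246.0, 212.76]]
0.532 -42 [[232.74, 213.39], [245.92, 213.46]]
box edge [[226.58, 215.95], [252.85, 216.1]] rail in [[221.35, 208.49], [260.34, 208.7]]
0.5325 -46 [[232.89, 212.16], [246.05, 212.23]]
0.5325 -44 [[232.79, 212.86], [245.97, 212.93]]
0.5325 -42 [[232.7, 213.56], [245.89, 213.63]]
box edge [[226.54, 216.12], [252.82, 216.27]] rail in [[221.31, 208.66], [260.31, 208.87]]
0.5335 -46 [[232.81, 212.51], [245.98, 212.58]]
0.5335 -44 [[232.72, 213.21], [245.9, 213.28]]
0.5335 -42 [[232.62, 213.91], [245.82, 213.98]]
box edge [[226.47, 216.47], [252.75, 216.62]] rail in [[221.23, 209.0], [260.25, 209.21]]
222 [131, 130, 129, 129, 118, 82, 57, 60, 102, 83, 61, 61, 61, 66, 103, 117, 119, 121, 117, 122, 124, 129]
223 [131, 130, 129, 128, 111, 76, 54, 55, 100, 84, 64, 62, 61, 66, 103, 116, 119, 128, 133, 135, 135, 136]
224 [130, 130, 129, 
[... 254 characters left out ...]
114, 118, 131, 136, 122, 104, 93]
236 [18, 19, 17, 18, 23, 32, 35, 36, 37, 37, 38, 37, 38, 46, 69, 80, 86, 120, 120, 103, 93, 93]
240 [41, 40, 36, 35, 37, 36, 34, 34, 34, 35, 34, 35, 36, 43, 55, 70, 81, 118, 116, 99, 93, 92]
244 [34, 34, 34, 37, 44, 39, 35, 34, 34, 35, 35, 35, 35, 44, 56, 70, 81, 119, 132, 115, 97, 93]
248 [38, 35, 37, 41, 45, 37, 34, 34, 35, 34, 35, 34, 36, 45, 64, 74, 78, 102, 117, 106, 92, 80]
250 [58, 46, 46, 44, 43, 37, 34, 34, 34, 35, 34, 33, 35, 44, 61, 69, 71, 88, 95, 96, 97, 95]
256 [131, 131, 131, 128, 106, 83, 75, 75, 75, 67, 60, 57, 57, 58, 65, 71, 72, 76, 85, 85, 82, 79]
260 [98, 88, 86, 85, 75, 55, 44, 47, 66, 67, 60, 57, 58, 58, 67, 73, 75, 75, 76, 75, 75, 74]
```

Scene view in crop shows the spacer's foot (148–250, bottom at row 172) between the rail and the box edge at row 190. Measured in that view, it is about 1 mm towards the rail of mid-gap, and kinematics plus the top view put it near the middle. It fits, so I'll go down guarded.

Request:
carry_out --delta_pos '[[0, 0.007, 0.0005], [0, 0.014, 0.0005], [0, 0.021, 0.0005], [0, 0.027, 0.0005]]' --turn '[[0, 0, 0], [0, 0, 0], [0, 0, 0], [0, 0, 0]]'

```text
t: 6.32
position: [0.4888, -0.2155, 0.0625]
tcp_rot: [-0.516, 0.484, -0.484, 0.516]
contact_force: [-0.3, 0.2, -1.3]
finger_gap: 0.0111
```

Request:
carry_out --delta_pos '[[0, 0.007, 0], [0, 0.014, 0], [0, 0.021, 0], [0, 0.025, 0], [0, 0.025, 0]]' --turn '[[0, 0, 0], [0, 0, 0], [0, 0, 0], [0, 0, 0], [0, 0, 0]]'

```text
t: 6.95
position: [0.4887, -0.2155, 0.0502]
tcp_rot: [0.516, -0.484, 0.484, -0.516]
contact_force: [0.2, 0.1, -0.7]
finger_gap: 0.0108
```

Request:
carry_out --delta_pos '[[0, 0.002, 0], [0, 0.004, 0], [0, 0.004, 0]]' --turn '[[0, 0, 0], [0, 0, 0], [0, 0, 0]]'

```text
t: 7.32
position: [0.4888, -0.2155, 0.0483]
tcp_rot: [-0.516, 0.484, -0.484, 0.516]
contact_force: [-0.3, -0.1, -1.6]
finger_gap: 0.0113
```

Run:
```python
from h import *
s=arm.observe();print(s["t"],s["position"],s["finger_gap"],s["contact_force"])
cv2.imwrite("pics/scene5.png",cams.grab_frame("scene")[:,:,::-1])
a=cv2.imread("pics/scene5.png")[170:270,190:290]
cv2.imwrite("pics/g5.png",cv2.convertScaleAbs(cv2.resize(a,(600,600),interpolation=cv2.INTER_CUBIC),alpha=1.5))
```

```text
7.325 [ 0.48876165 -0.21547819  0.04830023] 0.01130954128200382 [-0.2712661  -0.13789402 -1.59566974]
```

View pics/g5.png

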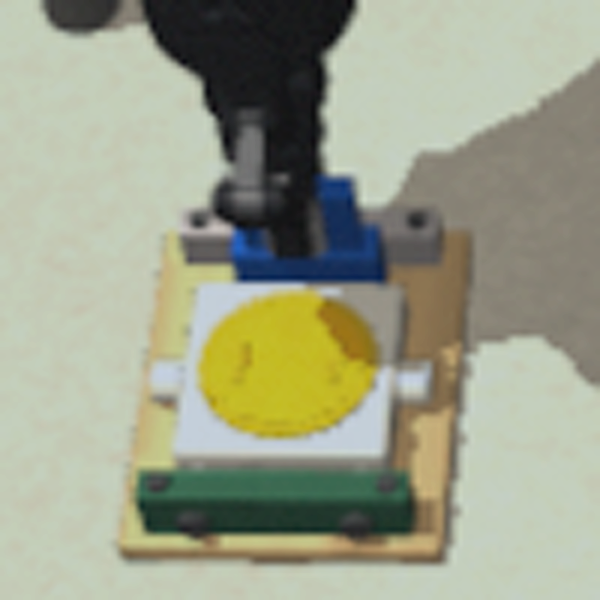

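The spacer stands down in the gap behind the box, with its foot at crop (235–385, 225–280). There's no contact force yet. Now pressing in small steps.

Request:
carry_out --delta_pos '[[0, 0, 0.002], [0, 0, 0.004], [0, 0, 0.006], [0, 0, 0.008], [0, 0, 0.01], [0, 0, 0.01]]' --turn '[[0, 0, 0], [0, 0, 0], [0, 0, 0], [0, 0, 0], [0, 0, 0], [0, 0, 0]]'

```text
t: 8.12
position: [0.493, -0.2152, 0.0483]
tcp_rot: [0.516, -0.484, 0.483, -0.515]
contact_force: [-5.0, -1.0, 1.8]
finger_gap: 0.0112
```

Request:
carry_out --delta_pos '[[0, 0, 0.002], [0, 0, 0.004], [0, 0, 0.006], [0, 0, 0.008], [0, 0, 0.008]]' --turn '[[0, 0, 0], [0, 0, 0], [0, 0, 0], [0, 0, 0], [0, 0, 0]]'

```text
t: 8.75
position: [0.4966, -0.2149, 0.0483]
tcp_rot: [0.516, -0.485, 0.483, -0.515]
contact_force: [-7.0, -1.2, 3.9]
finger_gap: 0.011
```

Request:
carry_out --delta_pos '[[0, 0, 0.002], [0, 0, 0.004], [0, 0, 0.005], [0, 0, 0.005]]' --turn '[[0, 0, 0], [0, 0, 0], [0, 0, 0], [0, 0, 0]]'

```text
t: 9.25
position: [0.4989, -0.2148, 0.0483]
tcp_rot: [0.516, -0.485, 0.483, -0.515]
contact_force: [-7.7, -1.3, 4.3]
finger_gap: 0.0114
```

Request:
carry_out --delta_pos '[[0, 0, 0.001], [0, 0, 0.002], [0, 0, 0.003], [0, 0, 0.003]]' --turn '[[0, 0, 0], [0, 0, 0], [0, 0, 0], [0, 0, 0]]'

```text
t: 9.75
position: [0.4999, -0.2147, 0.0483]
tcp_rot: [0.517, -0.485, 0.483, -0.515]
contact_force: [-9.8, -3.0, 5.1]
finger_gap: 0.011
```

Request:
carry_out --delta_pos '[[0, 0, 0.0005], [0, 0, 0.001], [0, 0, 0.001], [0, 0, 0.001]]' --turn '[[0, 0, 0], [0, 0, 0], [0, 0, 0], [0, 0, 0]]'

```text
t: 10.25
position: [0.5, -0.2147, 0.0483]
tcp_rot: [0.517, -0.485, 0.482, -0.514]
contact_force: [-11.9, -3.5, 5.7]
finger_gap: 0.011
```

Run:
```python
from h import *
s=arm.observe();print(s["t"],s["position"],s["finger_gap"],s["contact_force"],s["moment"])
print(R.from_quat(s["tcp_rot"]).as_matrix().round(3))
cv2.imwrite("pics/scene6.png",cams.grab_frame("scene")[:,:,::-1])
a=cv2.imread("pics/scene6.png")[170:270,190:290]
cv2.imwrite("pics/g6.png",cv2.convertScaleAbs(cv2.resize(a,(600,600),interpolation=cv2.INTER_CUBIC),alpha=1.5))
```

```text
10.25 [ 0.50000967 -0.21466876  0.04829042] 0.011021706873287936 [-11.86942537  -3.45529769   5.68361302] [-0.47164585  2.30779305 -0.02440747]
[[ 0.064 -0.005  0.998]
 [-0.998  0.001  0.064]
 [-0.001 -1.    -0.005]]
```

View pics/g6.png

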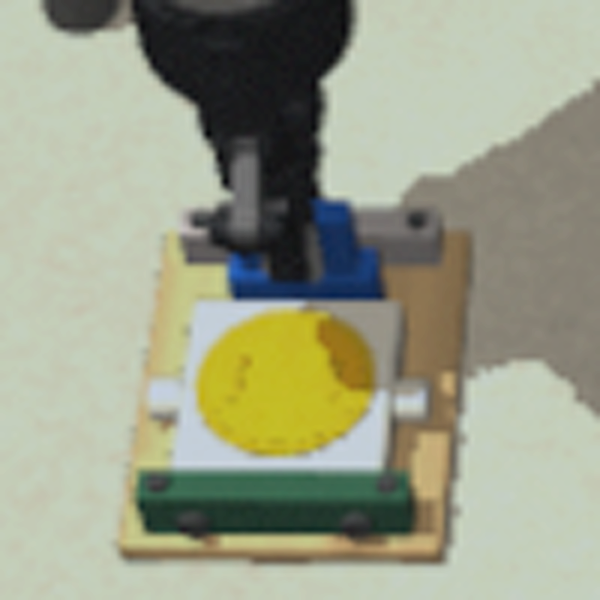

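Run:
```python
from h import *
s=arm.observe();print(s["t"],s["position"],s["finger_gap"],s["contact_force"],abs(s["dq"]).max())
print(arm.close_job())
```

```text
10.3 [ 0.500012   -0.21468747  0.04829356] 0.011203651305166283 [-12.50133697  -2.85164118   7.45426733] 0.0026186552106469483
the job is handed in; nothing more can be done
None
```

I picked up the far blue spacer, slid it upright into the wide gap, and pressed that jig's box onto its fence in small steps. I handed the job in at about 10 s with the spacer still gripped and pushing; no verdict is reported.

**Last checks:**
- **Flush:** the tool stopped moving at x = 0.500 while the push rose from about 10 to 12 N. The picture shows the box against the green fence, moved by about 8 mm.
- **Push:** 12–13 N towards the fence, well under the 35 N limit.
- **Height and grip:** the spacer's foot is about 1–2 mm above the bed by the arm's readings. The finger opening reads 11 mm on the 12 mm tab, and the joints are almost still.
- **Other parts:** I did not go near jig_b, the second spacer or the loose parts. I did not check them in a final picture.

**Checks that disagreed:**
- **Jig position:** the two cameras placed the jig about 2–3 mm apart in x at first and about 1.5 mm after an edge check. I used a position between them, and it went in without touching.
- **Upward force:** 6–7 N appeared while pressing. Together with a lean of roughly 0.03 rad estimated from the picture, it suggests the spacer's foot may rest lightly on the bed. That lean is within the 0.14 rad limit.
- **Top camera:** the arm hid the gap from the top camera, so the final state is confirmed only by the scene camera and the forces.

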